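# Lay out the prototype's modules on their base board

## Task

Lay out the four loose modules flat on the plywood board, ready for wiring: put the blue battery pack behind the black controller, centred on it and square to it with a gap of about 3 cm, then the red relay centred on top of the battery pack, lying lengthwise along it. Stand the round orange speaker midway between the controller and the white motor unit, and put the green sensor in front of the motor unit, centred on it and square to it with a gap of about 3 cm. In front is the board's side nearer the robot, behind the side away from it; let go of everything, and leave the tape roll and the charger where they are.

Things in the scene. Friction and masses are not known exactly. Their poses are not given: they have to be found in the camera images.
- base_board: Fixed plywood board, 260 mm (its x) by 280 mm (its y), 6 mm thick, lying on the table, turned up to 15 degrees. Origin: centre of its underside. Its x axis points away from the robot (behind), y to the left, z up. Controller and motor unit are fixed on it at x = 0, 85 mm to either side of its centre (y = +85 or -85 mm; which is on which side changes), so the point midway between them is the board's centre.
- controller: Black box with grey fins and a green terminal strip along the front of its top, fixed on the board and parallel to it: 60 mm (x) by 70 mm (y), 28 mm high, 33 mm with the strip. Origin: centre of its underside, on the board's top. x points behind (away from the robot), y left, z up, as for the board.
- motor_unit: White block with a round aluminium face and a brass shaft on top, fixed on the board and parallel to it: 60 mm (x) by 70 mm (y), 30 mm high, 45 mm with the shaft. Origin: centre of its underside, on the board's top. Axes as for the board.
- battery_pack_mid (a point): Centre (half-way up, 11 mm above the underside) of the loose battery pack: a blue block with a yellow and a narrow black band, 40 mm (x) by 64 mm (y, its length) by 22 mm high, about 150 g. z up. Starts flat on the table at any of six places beside the board, turned up to 46 degrees, like the other modules.
- relay_mid (a point): Centre (half-way up, 9 mm above the underside) of the loose relay: a red block with a white patch and a steel strip on top, 26 mm (x) by 44 mm (y, its length) by 18 mm high, about 50 g. z up.
- speaker_mid (a point): Centre (half-way up, 12 mm above the underside) of the loose speaker: an orange disc with a black top, 44 mm in diameter, 24 mm high, about 80 g. z up.
- sensor_mid (a point): Centre (half-way up, 10 mm above the underside) of the loose sensor: a green slab 24 mm (x) by 50 mm (y, its length) by 12 mm high with two round steel eyes, 18 mm in diameter, on top that reach to 20 mm, about 40 g. z up. Grip it by the slab's long sides.
- tape_roll: Bystander, to be left alone: loose beige roll of tape lying flat, 68 mm outside diameter, 18 mm high. Origin: centre of its underside. Stands among the modules.
- charger: Bystander, to be left alone: loose white charger block, 44 by 44 by 28 mm high. Origin: centre of its underside. Stands among the modules.
Mind the look-alikes: they are no part of the job. Of the things that look like the part that bears sensor_mid, the smallest one is meant.

How it is judged:
By the outcome, as a careful person would: the job done as asked, in the order asked, and still so for the second after the job is handed in, with the robot touching nothing.
It also fails if it takes over 104 s, if anything falls off the work surface, if the arm or the gripper's body presses on something with over 40 N, if the wrist force passes 120 N, or if a joint passes its speed limit or range.

## Robot

A 6-joint arm with a two-finger parallel gripper is mounted at the origin on the work surface. World frame = base frame: x ahead of the robot, y to its left, z up, the work surface at z = 0. Lengths are in mm, angles in rad, forces in N, time in s.
With the tool pointing down it reaches from about 325 to 775 mm from the base axis. Payload 5.5 kg.
Tool frame: the origin (TCP) lies at the very end of the fingers, on their centre line; the grasp point (between the pads) lies 19 mm behind it (r.grip_point_offset is the distance from the TCP to the grasp point, in mm); z points along the fingers, y is the line along which they close (so a half turn about z gives the same grasp; the last joint's range is limited). The gripper opens to 88 mm and grips with 3 to 60 N. Pads are 20 mm wide; open, the fingers measure 115 mm over their backs; the gripper's body (75 mm by 178 mm) begins 61 mm behind the grasp point.
Start: joints at [-1.236, 0.091, 1.231, -0, 1.82, -0.057], TCP at [229.112, -554.548, 222.631] pointing down, gripper open.
Joint ranges: [-2.87, 2.87], [-0.86, 2.18], [0.17, 2.46], [-1.51, 4.65], [0.06, 2.69], [-2.65, 2.65]. Speed limits (rad/s): [2.57, 2.57, 3.01, 3.14, 3.14, 3.14].

## Interface

Orientations are given as a unit quaternion [w, x, y, z].
In Python, from plant import r, viewer, order gives the robot as it stands.
- The arm moves only by the shell command python3 -m pendant 'ROWS' [FORCE]. ROWS is JSON, a list that holds one entry, the list of rows, each a list of 5 numbers: the shift along the world's x, y, z each as a share of 500 mm, from -1 to 1, then the turn about the world's z as a share of 180 degrees, from -1 to 1, then the opening, from 0 (shut) to 1 (fully open). A call has 1 to 10 rows; each row shifts and turns the commanded pose from where the row before left it; what a row does not reach is not made up. A row lasts 1/12 s, in which the tool goes at most 41.7 mm and 7.16 degrees, less where a joint would pass 70% of its speed; a pose out of reach is approached as far as the arm can. A call with a number of a shift or a turn outside -1 to 1 is refused whole. A call with a gripper value outside its range is refused whole. The fingers move at their own pace and stop on an object; FORCE is the grip in N (left out, the last holds). Time passes only in rows, so rows that do not move let the fingers close. It gives the time, the measured TCP pose, the force, the opening and the grip force at its end, in the units of the state.
- r.get_obs(): the state, without advancing time (a new reading comes with each control period).
- viewer.read_camera(name): name is "scene" or "top"; returns a dict with "pixels" (384x512x3 uint8, blue, green, red), "vertical_fov" (degrees; the focal length in pixels is half the picture's height over the tangent of half this angle, whatever the lens; pixels are square), "cx", "cy" (the principal point, pixels), "extrinsics" (4x4, takes a point from world to camera coordinates). Camera axes: x right, y down, z forward; pixel columns grow to the right and rows downward; lengths in mm; the calibration is good to about 2 mm. A picture is of the moment at which its call begins. There is no depth.
- order.hand_in(): hands the job in; it is judged then, once.
The state is a dict: "t": time; "qpos": joint angles; "joint_vel": joint speeds; "tau": joint torques, N m; "tcp_pos": TCP position; "orientation": TCP orientation; "force": force on the tool from outside, world axes, zero at the start; "wrist_torque": the same for the moment, N m; "opening": finger opening in mm; "gripper_force": force on a finger pad.
Only numpy, scipy, OpenCV 4.12 (cv2) and the standard library are available. Lean on these libraries where they do the work, as an engineer would, in place of code of your own. Each camera call takes 0.05 s, during which the arm holds its last target. There are 200 camera calls.

## Working session

There is one attempt and no reset: what is moved stays moved. The work goes in short steps, Python scripts to look and compute and a shell command to move; the robot and the scene stay as the last step left them, time stands still between calls to the robot, and variables do not carry over. Pictures are saved under pics/ and viewed, at most 14 in all, crops included, and the job is handed in when it is done.

```bash
ls; mkdir -p pics
python3 - <<'E'
from plant import r, viewer, order
import cv2,numpy as np
for n in("scene","top"):
    d=viewer.read_camera(n); cv2.imwrite(f"pics/{n}0.png",d["pixels"]); print(n,d["vertical_fov"],d["cx"],d["cy"],np.round(d["extrinsics"],3).tolist(), [k for k in d])
print(r.get_obs())
E
```

```text
pics
scene 56.57703016781701 255.63779479810313 191.04231003444883 [[0.891, 0.453, 0.015, -421.059], [0.35, -0.666, -0.659, -138.202], [-0.288, 0.593, -0.752, 1083.108], [0.0, 0.0, 0.0, 1.0]] ['pixels', 'vertical_fov', 'cx', 'cy', 'extrinsics']
top 46.1665026037615 258.1148388326274 195.3608754558208 [[-0.025, -1.0, 0.017, 3.391], [-0.983, 0.021, -0.183, 464.448], [0.182, -0.021, -0.983, 1080.754], [0.0, 0.0, 0.0, 1.0]] ['pixels', 'vertical_fov', 'cx', 'cy', 'extrinsics']
{'t': 0.1, 'qpos': array([-1.23571435e+00,  9.18018308e-02,  1.23173751e+00,  3.64922903e-05,
        1.81980360e+00, -5.67442962e-02]), 'joint_vel': array([ 0.00012294, -0.001301  , -0.00337114, -0.00028998,  0.00057096,
        0.0009354 ]), 'tau': array([ 3.66072592e-03, -4.47856772e+01, -4.07571065e+01,  7.01106177e-02,
        2.84061074e-02, -1.14743589e-04]), 'tcp_pos': array([ 229.02623406, -554.28949948,  221.62480512]), 'orientation': array([-8.69134652e-04,  9.80869078e-01,  1.94666603e-01, -1.03883456e-04]), 'force': array([ 0.41513929,  0.32554936, -0.51850946]), 'wrist_torque': array([-0.01512198,  0.03924242,  0.00298494]), 'gripper_force': 0.0, 'opening': 87.5747699649625}
```

View pics/top0.png

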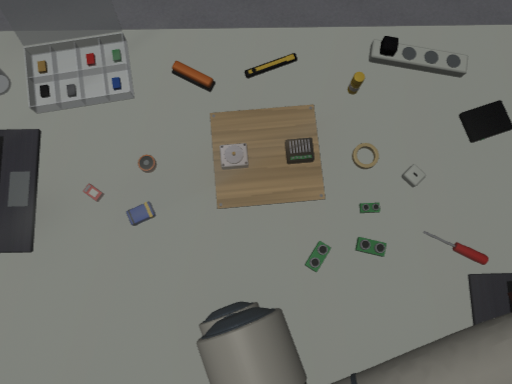

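View pics/scene0.png

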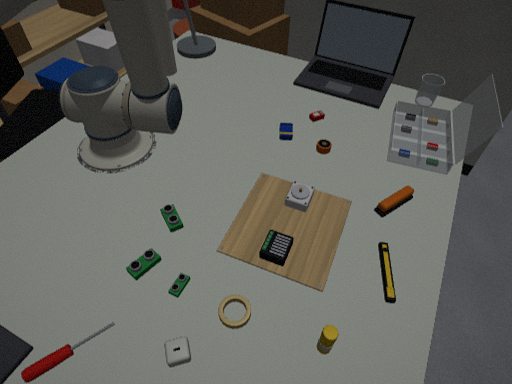

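Top view: the motor unit is at (234,155), so left/+y. The controller is at (300,151), the battery at (141,213), the relay at (93,192), the speaker at (147,163), the tape at (366,155) and the charger at (414,175).

Sensor candidates, as top / scene pixels:
- (370,208) / (179,285): smallest, so this is the one.
- (371,246) / (144,263): larger.
- (318,256) / (172,217): larger.

Other look-alikes are ruled out by the description. The red and blue bits in the tray at (90,60) and (116,83) and the orange stapler at (193,75) are clearly not the modules. I'll check the choice in a crop and measure.

```bash
cat > h.py <<'E'
import cv2, numpy as np
from plant import r, viewer, order
class Cam:
    def __init__(s,n):
        d=viewer.read_camera(n); s.im=d["pixels"].copy(); s.E=np.array(d["extrinsics"]); s.cx,s.cy=d["cx"],d["cy"]
        s.f=s.im.shape[0]/2/np.tan(np.radians(d["vertical_fov"])/2); s.R=s.E[:3,:3]; s.o=-s.R.T@s.E[:3,3]
    def ray(s,p): v=s.R.T@np.array([(p[0]-s.cx)/s.f,(p[1]-s.cy)/s.f,1.]); return v/np.linalg.norm(v)
    def plane(s,p,z): v=s.ray(p); return s.o+v*(z-s.o[2])/v[2]
    def proj(s,X): c=s.R@np.array(X,float)+s.E[:3,3]; return np.array([s.cx+s.f*c[0]/c[2],s.cy+s.f*c[1]/c[2]])
    def blob(s,lo,hi,roi):
        """largest hull of the colour inside roi (x0,y0,x1,y1): centroid, hull"""
        x0,y0,x1,y1=roi; m=cv2.inRange(cv2.cvtColor(s.im,cv2.COLOR_BGR2HSV)[y0:y1,x0:x1],np.array(lo),np.array(hi))
        m=cv2.morphologyEx(m,cv2.MORPH_CLOSE,np.ones((3,3),np.uint8))
        c=max(cv2.findContours(m,0,cv2.CHAIN_APPROX_NONE)[0],key=cv2.contourArea)
        h=cv2.convexHull(c)+np.array([x0,y0]); M=cv2.moments(h)
        return np.array([M["m10"]/M["m00"],M["m01"]/M["m00"]]),h
def tri(a,pa,b,pb):
    A=0;y=0
    for c,p in((a,pa),(b,pb)):
        v=c.ray(p);P=np.eye(3)-np.outer(v,v);A=A+P;y=y+P@c.o
    X=np.linalg.solve(A,y); gap=sum(np.linalg.norm(np.cross(c.ray(p),X-c.o)) for c,p in((a,pa),(b,pb)))
    return X,gap
def rect(c,h,z):
    """min-area rectangle of the hull on plane z: centre, long-axis angle (deg from +y, ccw), (short,long)"""
    q=np.float32([c.plane(p[0],z)[:2] for p in h]); (m,wh,a)=cv2.minAreaRect(q)
    b=cv2.boxPoints((m,wh,a)); e=[b[1]-b[0],b[2]-b[1]]; l=max(e,key=np.linalg.norm)
    t=np.degrees(np.arctan2(l[1],l[0]))-90; return np.round(m,1),round((t+90)%180-90,1),np.round(sorted(wh),1)
E
python3 - <<'E'
from h import *
t=Cam("top");s=Cam("scene")
def up(c,x,y,w=30,k=6): return cv2.resize(c.im[y-w:y+w,x-w:x+w],None,fx=k*40/60,fy=k*40/60,interpolation=cv2.INTER_CUBIC)
cv2.imwrite("pics/crop.png",np.vstack([np.hstack([up(t,*p) for p in((365,225),(141,200),(100,190))]),np.hstack([up(s,*p) for p in((172,270),(286,131),(320,130))])]))
for c in(t,s):
    hsv=cv2.cvtColor(c.im,cv2.COLOR_BGR2HSV)
    for p in(((370,208),(140,214),(97,195),(147,170),(225,110),(370,155)) if c is t else ((179,290),(286,130),(312,117),(318,148),(260,200),(222,310))):print(p,hsv[p[1]-1:p[1]+2,p[0]-1:p[0]+2].reshape(-1,3)[::3].tolist())
E
```

```text
(370, 208) [[67, 63, 93], [66, 69, 92], [66, 105, 92]]
(140, 214) [[113, 77, 119], [112, 77, 120], [113, 80, 121]]
(97, 195) [[15, 23, 135], [5, 60, 136], [3, 92, 127]]
(147, 170) [[12, 76, 104], [11, 108, 125], [15, 39, 79]]
(225, 110) [[43, 14, 129], [40, 12, 128], [27, 21, 121]]
(370, 155) [[40, 12, 128], [40, 12, 128], [40, 12, 127]]
(179, 290) [[139, 35, 59], [60, 38, 40], [68, 157, 78]]
(286, 130) [[112, 214, 93], [114, 207, 96], [114, 165, 88]]
(312, 117) [[0, 255, 41], [0, 227, 46], [0, 255, 45]]
(318, 148) [[8, 255, 48], [15, 255, 49], [10, 196, 56]]
(260, 200) [[19, 106, 130], [19, 103, 131], [18, 97, 137]]
(222, 310) [[22, 95, 142], [22, 95, 139], [22, 102, 138]]
```

View pics/crop.png

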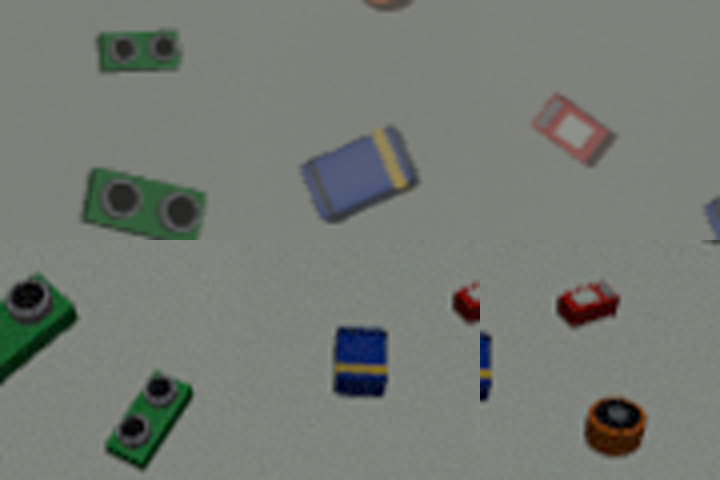

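The crop shows the small sensor with two eyes at top (370,208), clearly smaller than the one below it. The battery, relay and speaker all match their descriptions.

```bash
cat >> h.py <<'E'
def fg(c,p,w=24,th=40):
    """silhouette near pixel p against the local background: centroid, hull"""
    x0,y0=max(0,p[0]-w),max(0,p[1]-w); a=c.im[y0:p[1]+w,x0:p[0]+w].astype(int)
    lab=cv2.cvtColor(a.astype(np.uint8),cv2.COLOR_BGR2LAB).astype(int); d=np.abs(lab-np.median(lab.reshape(-1,3),0))@np.array([1,3,3])
    m=(d>th).astype(np.uint8); m=cv2.morphologyEx(m,cv2.MORPH_CLOSE,np.ones((3,3),np.uint8))
    cs=[k for k in cv2.findContours(m,0,cv2.CHAIN_APPROX_NONE)[0] if cv2.contourArea(k)>15]
    k=min(cs,key=lambda k:abs(cv2.pointPolygonTest(k,(float(p[0]-x0),float(p[1]-y0)),True)) if cv2.pointPolygonTest(k,(float(p[0]-x0),float(p[1]-y0)),True)<0 else -cv2.contourArea(k))
    h=cv2.convexHull(k)+np.array([x0,y0]); M=cv2.moments(h); return np.array([M["m10"]/M["m00"],M["m01"]/M["m00"]]),h
E
python3 - <<'E'
from h import *
t=Cam("top");s=Cam("scene")
ob=dict(bat=((141,213),(286,131),11),relay=((93,192),(317,116),9),spk=((147,163),(323,146),12),sens=((370,208),(179,285),8),charger=((414,175),(177,350),14),tape=((366,155),(235,310),9))
for n,(a,b,z) in ob.items():
    pa,ha=fg(t,a);pb,hb=fg(s,b); X,g=tri(t,pa,s,pb)
    for c,h in((t,ha),(s,hb)): cv2.polylines(c.im,[h],True,(0,0,255),1)
    print(n,pa.round(1),pb.round(1),X.round(1),round(g,1),t.plane(pa,z).round(1),s.plane(pb,z).round(1),"top",rect(t,ha,z*1.5),"scene",rect(s,hb,z*1.5))
def quad(c,roi):
    hsv=cv2.cvtColor(Cam.__dict__ and c.im,cv2.COLOR_BGR2HSV);m=cv2.inRange(hsv,np.array([10,40,60]),np.array([26,255,255]));k=np.zeros_like(m);x0,y0,x1,y1=roi;k[y0:y1,x0:x1]=m[y0:y1,x0:x1]
    k=cv2.morphologyEx(k,cv2.MORPH_OPEN,np.ones((3,3),np.uint8));h=cv2.convexHull(max(cv2.findContours(k,0,2)[0],key=cv2.contourArea))
    q=cv2.approxPolyN(h,4)[0].astype(float) if hasattr(cv2,'approxPolyN') else cv2.approxPolyDP(h,8,True)[:,0].astype(float)
    cv2.polylines(c.im,[q.astype(int).reshape(-1,1,2)],True,(255,0,255),1); return q
for c,roi in((t,(200,95,335,217)),(s,(210,165,360,295))):
    q=quad(c,roi);P=np.array([c.plane(p,6)[:2] for p in q]);e=np.roll(P,-1,0)-P
    print("board",q.tolist(),P.round(1).tolist(),"c",P.mean(0).round(1),np.linalg.norm(e,axis=1).round(0),np.degrees(np.arctan2(e[:,1],e[:,0])).round(1))
cv2.imwrite("pics/ov.png",np.vstack([t.im[90:290,60:440],s.im[90:370,60:440]]))
E
```

```text
bat [140.4 213.3] [285.5 131. ] [430.  291.3  11.2] 0.7 [430.3 291.5  11. ] [429.7 291.3  11. ] top (array([429.8, 289.9]), np.float32(23.3), array([44. , 65.9])) scene (array([431.3, 285.9]), np.float32(23.1), array([41. , 89.1]))
relay [ 93.  192.2] [316.4 115.6] [487.6 413.3  10.5] 0.2 [488.  413.9   9. ] [487.  415.2   9. ] top (array([487. , 412.3]), np.float32(-37.1), array([27. , 49.4])) scene (array([488.6, 410.1]), np.float32(-35.3), array([44.8, 59.6]))
spk [146.9 163.1] [323.3 146.2] [560.5 277.3  13.4] 0.4 [561.  277.7  12. ] [560.  278.7  12. ] top (array([559.8, 275.9]), np.float32(-45.8), array([43.4, 49.1])) scene (array([561.9, 271.7]), np.float32(19.0), array([44.9, 69.1]))
sens [369.3 207.2] [179.  284.5] [ 433.8 -293.2    7.7] 0.0 [ 433.8 -293.1    8. ] [ 434.  -293.4    8. ] top (array([ 433.7, -291.6]), np.float32(-1.3), array([25.9, 52. ])) scene (array([ 435.6, -293.8]), np.float32(1.1), array([28.6, 53.6]))
charger [407.6 180.5] [181.3 355.7] [ 510.9 -408.6  -25.9] 5.5 [ 500.5 -396.    14. ] [ 524.8 -414.    14. ] top (array([ 498.5, -393.7]), np.float32(-48.7), array([ 7.6, 41.2])) scene (array([ 530.8, -414. ]), np.float32(-6.0), array([29.4, 55.5]))
tape [364.8 155.6] [234.2 311.2] [ 570.6 -290.7    9.3] 0.3 [ 570.8 -290.7    9. ] [ 570.4 -290.6    9. ] top (array([ 569.4, -289.2]), np.float32(43.1), array([64.4, 69.9])) scene (array([ 570.1, -291.1]), np.float32(27.6), array([66.3, 72.1]))
board [[325.0, 199.0], [217.0, 208.0], [209.0, 112.0], [313.0, 104.0]] [[458.0, -180.4], [440.6, 97.9], [699.7, 117.2], [717.4, -161.5]] c [578.9 -31.7] [279. 260. 279. 260.] [  93.6    4.2  -86.4 -175.8]
board [[352.0, 200.0], [322.0, 292.0], [216.0, 250.0], [261.0, 172.0]] [[699.2, 118.5], [717.8, -164.9], [459.4, -180.2], [439.3, 98.5]] c [578.9 -32. ] [284. 259. 279. 261.] [ -86.2 -176.6   94.1    4.4]
```

View pics/ov.png

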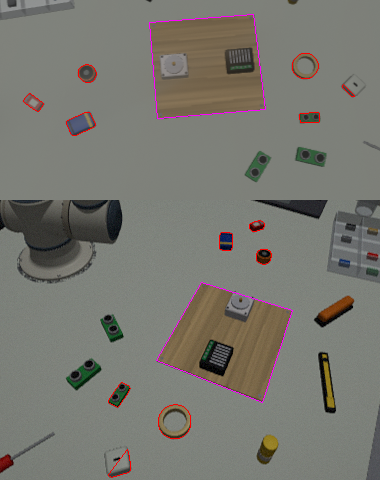

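Outlines fit and the two views agree within 1 mm. The board centre is (578.9, -31.8) with yaw 4.0°. The relay, speaker, battery and sensor heights agree with the text.

Targets in world x, y:
- Battery and relay: (664.6, -111.1)
- Speaker: (578.9, -31.8)
- Sensor: (501.2, 48.0)

First move goes to above the battery.

```bash
python3 -m pendant '[[[0.04,0.066,0,0.02,1],[0.04,0.066,0,0.02,1],[0.04,0.066,0,0.02,1],[0.04,0.066,0,0.02,1],[0.04,0.066,0,0.02,1],[0.04,0.066,0,0.02,1],[0.04,0.066,0,0.02,1],[0.04,0.066,0,0.02,1],[0.04,0.066,0,0.02,1],[0.04,0.066,0,0.02,1]]]' 30
python3 -m pendant '[[[0,0.07,0,0.02,1],[0,0.07,0,0.02,1],[0,0.07,0,0.02,1],[0,0.07,0,0.02,1],[0,0.07,0,0.02,1],[0,0.07,0,0.02,1],[0,0.07,0,0.02,1],[0,0.07,0,0.02,1],[0,0.07,0,0.02,1],[0,0.07,0,0.02,1]]]'
python3 -m pendant '[[[0,0.066,-0.04,0.021,1],[0,0.066,-0.04,0.021,1],[0,0.066,-0.04,0.021,1],[0,0.066,-0.04,0.021,1],[0,0.066,-0.04,0.021,1],[0,0,0,0,1],[0,0,0,0,1]]]'
```

```text
t: 1.13
tcp_pos: [429.7, -222.8, 222.9]
orientation: [0.0, 0.872, 0.49, 0.0]
force: [0.2, 0.1, 0.1]
opening: 87.9
gripper_force: 0.0
t: 1.97
tcp_pos: [428.7, 127.2, 222.9]
orientation: [0.0, 0.678, 0.735, 0.0]
force: [0.4, -0.7, -0.4]
opening: 87.6
gripper_force: 0.0
t: 2.55
tcp_pos: [427.8, 291.2, 120.6]
orientation: [-0.001, 0.548, 0.836, -0.002]
force: [0.2, -0.8, -0.2]
opening: 87.8
gripper_force: 0.0
```

```bash
python3 -m pendant '[[[0.003,0,-0.06,0,1],[0,0,-0.06,0,1],[0,0,-0.06,0,1],[0,0,-0.04,0,1],[0,0,-0.017,0,1],[0,0,0,0,1],[0,0,0,0,0.3],[0,0,0,0,0.3],[0,0,0,0,0.3],[0,0,0,0,0.3]]]' 30
python3 -m pendant '[[[0,0,0,0,0.2],[0,0,0,0,0.2],[0,0,0,0,0.2],[0,0,0,0,0.2],[0,0,0,0,0.2]]]' 30
```

```text
t: 3.38
tcp_pos: [431.6, 290.9, 6.0]
orientation: [0.001, 0.549, 0.836, 0.001]
force: [-0.3, -1.0, -0.3]
opening: 64.5
gripper_force: 0.0
t: 3.8
tcp_pos: [430.6, 290.5, 4.3]
orientation: [0.0, 0.549, 0.836, 0.0]
force: [-0.1, 0.0, 1.6]
opening: 39.6
gripper_force: 30.0
```

```bash
python3 -m pendant '[[[0,0,0.04,0,0.2],[0,0,0.06,0,0.2],[0,0,0.06,0,0.2],[0,0,0.06,0,0.2],[0.039,-0.067,0,-0.009,0.2],[0.039,-0.067,0,-0.009,0.2],[0.039,-0.067,0,-0.009,0.2],[0.039,-0.067,0,-0.009,0.2],[0.039,-0.067,0,-0.009,0.2],[0.039,-0.067,0,-0.009,0.2]]]'
python3 -m pendant '[[[0.039,-0.067,0,-0.009,0.2],[0.039,-0.067,0,-0.009,0.2],[0.039,-0.067,0,-0.009,0.2],[0.039,-0.067,0,-0.009,0.2],[0.039,-0.067,0,-0.009,0.2],[0.039,-0.067,0,-0.009,0.2],[0,0,0,0,0.2],[0,0,0,0,0.2],[0,0,0,0,0.2]]]'
python3 - <<'E'
from h import *
o=r.get_obs();print(o["tcp_pos"],o["orientation"],o["opening"])
E
```

```text
t: 4.63
tcp_pos: [548.0, 87.7, 113.6]
orientation: [-0.0, 0.619, 0.786, -0.0]
force: [0.1, 0.6, -1.3]
opening: 39.9
gripper_force: 30.0
t: 5.38
tcp_pos: [664.2, -111.1, 113.1]
orientation: [-0.001, 0.683, 0.731, -0.0]
force: [0.6, 0.5, -2.0]
opening: 39.8
gripper_force: 30.0
[ 664.15043939 -111.1382515   113.1423793 ] [-9.99487699e-04  6.82573445e-01  7.30816279e-01 -2.43335171e-04] 39.84921080753473
```

```bash
python3 -m pendant '[[[0,0,-0.06,0,0.2],[0,0,-0.06,0,0.2],[0,0,-0.04,0,0.2],[0,0,-0.03,0,0.2],[0,0,-0.008,0,0.2],[0,0,-0.006,0,0.2],[0,0,0,0,0.2],[0,0,0,0,0.2]]]'
python3 - <<'E'
from h import *
o=r.get_obs();print(o["tcp_pos"],o["force"])
E
```

```text
t: 6.05
tcp_pos: [665.4, -111.1, 14.1]
orientation: [0.001, 0.682, 0.731, 0.001]
force: [0.4, 0.0, -0.5]
opening: 39.9
gripper_force: 30.0
[ 665.39285112 -111.11292148   14.08468589] [ 0.41446986  0.04895027 -0.5439115 ]
```

```bash
python3 -m pendant '[[[0,0,0,0,0.2],[0,0,0,0,0.2],[0,0,0,0,0.2]]]'; python3 -m pendant '[[[0,0,-0.004,0,0.2],[0,0,0,0,0.2],[0,0,0,0,0.2]]]'
```

```text
t: 6.3
tcp_pos: [665.2, -111.7, 13.3]
orientation: [0.001, 0.683, 0.731, 0.0]
force: [0.6, -0.2, -1.7]
opening: 39.9
gripper_force: 30.0
t: 6.55
tcp_pos: [664.8, -111.7, 10.3]
orientation: [0.0, 0.683, 0.731, 0.0]
force: [0.2, 0.5, 0.0]
opening: 39.8
gripper_force: 30.0
```

```bash
python3 -m pendant '[[[0,0,0,0,0.65],[0,0,0,0,0.65],[0,0,0,0,0.65],[0,0,0,0,0.65],[0,0,0.03,0,0.65],[0,0,0.06,0,0.65],[0,0,0.06,0,0.65],[0,0,0.05,0,0.65],[-0.024,0.07,0,-0.015,0.65],[-0.024,0.07,0,-0.015,0.65]]]'
python3 -m pendant '[[[-0.024,0.07,0,-0.015,0.65],[-0.024,0.07,0,-0.015,0.65],[-0.024,0.07,0,-0.015,0.65],[-0.024,0.07,0,-0.015,0.65],[-0.024,0.07,0,-0.015,0.65],[-0.024,0.07,0,-0.015,0.65],[-0.024,0.07,0,-0.015,0.65],[-0.024,0.07,0,-0.015,0.65],[-0.024,0.07,0,-0.015,0.65],[-0.024,0.07,0,-0.015,0.65]]]'
python3 -m pendant '[[[-0.024,0.07,0,-0.015,0.65],[-0.024,0.07,0,-0.015,0.65],[0,0.07,0,-0.015,0.65],[0,0,0,0,0.65],[0,0,0,0,0.65],[0,0,0,0,0.65]]]'
```

```text
t: 7.38
tcp_pos: [641.8, -42.5, 113.1]
orientation: [0.002, 0.718, 0.696, 0.002]
force: [0.3, 0.3, -0.5]
opening: 57.1
gripper_force: 0.0
t: 8.22
tcp_pos: [519.8, 310.1, 110.4]
orientation: [0.0, 0.86, 0.51, 0.0]
force: [-0.3, 0.2, 0.2]
opening: 57.0
gripper_force: 0.0
t: 8.72
tcp_pos: [496.7, 413.0, 110.0]
orientation: [0.0, 0.893, 0.45, -0.0]
force: [1.0, -0.9, -0.3]
opening: 57.0
gripper_force: 0.0
```

Run:
```python
from h import *
t=Cam("top");s=Cam("scene")
h,w=t.im.shape[:2]
cv2.imwrite("pics/b.png",np.hstack([cv2.resize(t.im[95:215,205:335],None,fx=3,fy=3),cv2.resize(s.im[160:300,215:360],None,fx=360/140,fy=360/140)]))
for c,roi in((t,(270,95,335,150)),(s,(240,220,340,300))):
    p,hh=c.blob((105,60,50),(125,255,255),roi); print(p.round(1),c.plane(p,17).round(1),rect(c,hh,25))
```

```text
[293. 121.] [ 666.6 -104.6   17. ] (array([ 663.7, -103.9]), np.float32(-1.0), array([38.5, 47.6]))
[310.2 255.4] [662.9 -98.1  17. ] (array([ 663.3, -102.3]), np.float32(4.8), array([38.9, 46.5]))
```

View pics/b.png

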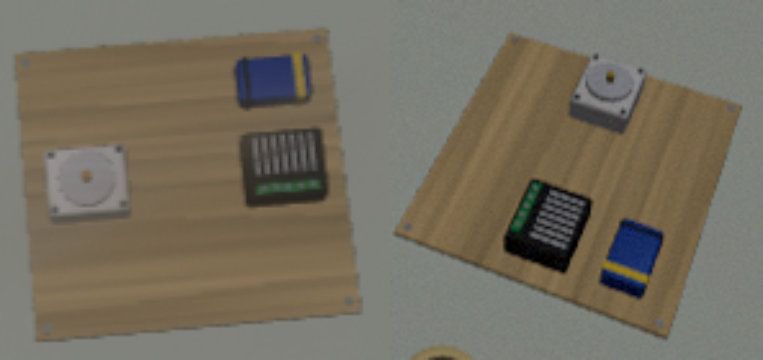

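The battery sits square behind the controller in both views: top crop (274,80) over controller (283,168), with the gap as planned. Now I'll grasp the relay.

```bash
python3 -m pendant '[[[-0.018,0,-0.05,0,0.65],[0,0,-0.06,0,0.65],[0,0,-0.06,0,0.65],[0,0,-0.03,0,0.65],[0,0,-0.012,0,0.65],[0,0,0,0,0.65],[0,0,0,0,0.65],[0,0,0,0,0.65]]]' 20
python3 -m pendant '[[[0,0,0,0,0.1],[0,0,0,0,0.1],[0,0,0,0,0.1],[0,0,0,0,0.1],[0,0,0,0,0.1],[0,0,0,0,0.1],[0,0,0,0,0.1]]]' 20
```

```text
t: 9.48
tcp_pos: [488.9, 413.8, 6.5]
orientation: [-0.0, 0.893, 0.449, 0.002]
force: [0.0, 0.1, -0.1]
opening: 56.9
gripper_force: 0.0
t: 10.07
tcp_pos: [487.7, 413.6, 4.3]
orientation: [-0.0, 0.893, 0.449, 0.0]
force: [-0.6, 0.2, 2.2]
opening: 25.8
gripper_force: 20.0
```

```bash
python3 -m pendant '[[[0,0,0.04,0,0.1],[0,0,0.06,0,0.1],[0,0,0.06,0,0.1],[0,0,0.04,0,0.1],[0.024,-0.07,0,0.015,0.1],[0.024,-0.07,0,0.015,0.1],[0.024,-0.07,0,0.015,0.1],[0.024,-0.07,0,0.015,0.1],[0.024,-0.07,0,0.015,0.1],[0.024,-0.07,0,0.015,0.1]]]'
python3 -m pendant '[[[0.024,-0.07,0,0.015,0.1],[0.024,-0.07,0,0.015,0.1],[0.024,-0.07,0,0.015,0.1],[0.024,-0.07,0,0.015,0.1],[0.024,-0.07,0,0.015,0.1],[0.024,-0.07,0,0.015,0.1],[0.024,-0.07,0,0.015,0.1],[0.024,-0.07,0,0.015,0.1],[0.018,-0.069,0,0.015,0.1]]]'
python3 -m pendant '[[[0,0,0,0,0.1],[0,0,0,0,0.1],[0,0,0,0,0.1],[0,0,0,0,0.1],[0,0,0,0,0.1]]]'
```

```text
t: 10.9
tcp_pos: [559.7, 201.8, 104.0]
orientation: [-0.0, 0.82, 0.572, -0.0]
force: [0.3, -0.4, -0.3]
opening: 25.9
gripper_force: 20.0
t: 11.65
tcp_pos: [665.0, -112.9, 103.7]
orientation: [-0.0, 0.682, 0.732, -0.0]
force: [-0.2, 0.0, -0.6]
opening: 25.7
gripper_force: 20.0
t: 12.07
tcp_pos: [664.5, -109.5, 104.3]
orientation: [-0.0, 0.682, 0.731, 0.0]
force: [0.7, 0.4, -0.1]
opening: 25.6
gripper_force: 20.0
```

```bash
python3 -m pendant '[[[0,-0.002,-0.05,0,0.1],[0,0,-0.05,0,0.1],[0,0,-0.03,0,0.1],[0,0,-0.008,0,0.1],[0,0,0,0,0.1],[0,0,0,0,0.1],[0,0,0,0,0.1],[0,0,0,0,0.1]]]'
python3 -m pendant '[[[0,0,-0.004,0,0.1],[0,0,0,0,0.1],[0,0,0,0,0.1]]]'
```

```text
t: 12.73
tcp_pos: [665.4, -112.0, 36.9]
orientation: [0.001, 0.682, 0.731, 0.001]
force: [1.1, 0.4, -0.2]
opening: 25.7
gripper_force: 20.0
t: 12.98
tcp_pos: [664.6, -112.1, 33.2]
orientation: [0.0, 0.683, 0.731, 0.0]
force: [-1.1, -0.3, -0.2]
opening: 25.6
gripper_force: 20.0
```

```bash
python3 -m pendant '[[[0,0.001,-0.002,0,0.1],[0,0,0,0,0.1],[0,0,0,0,0.1]]]'
python3 - <<'E'
from h import *
P=[];F=[]
for i in range(4):
    viewer.read_camera("top");o=r.get_obs();P.append(o["tcp_pos"]);F.append(o["force"])
print(np.mean(P,0),np.mean(F,0),np.std(P,0))
E
```

```text
t: 13.23
tcp_pos: [664.7, -111.6, 32.2]
orientation: [0.0, 0.683, 0.731, 0.0]
force: [0.5, 0.3, 0.7]
opening: 25.5
gripper_force: 20.0
[ 664.67902178 -111.58355174   32.21500688] [0.28558212 0.10586455 0.03718135] [0.01413967 0.02126183 0.00908814]
```

```bash
python3 -m pendant '[[[0,0,0,0,0.5],[0,0,0,0,0.5],[0,0,0,0,0.5],[0,0,0.02,0,0.5],[0,0,0.05,0,0.5],[0,0,0.05,0,0.5],[0,0,0.04,0,0.5],[-0.017,0.065,0,0,0.8],[-0.017,0.065,0,0,0.8],[-0.017,0.065,0,0,0.8]]]'
python3 -m pendant '[[[-0.017,0.065,0,0,0.8],[-0.017,0.065,0,0,0.8],[-0.017,0.065,0,0,0.8],[-0.017,0.065,0,0,0.8],[-0.017,0.065,0,0,0.8],[-0.017,0.065,0,0,0.8],[-0.017,0.065,0,0,0.8],[-0.017,0.065,0,0,0.8],[-0.021,0.063,0,0,0.8],[0,0,0,0,0.8]]]'
python3 -m pendant '[[[0,0,0,0,0.8],[0,0,0,0,0.8],[0,0,0,0,0.8],[0,0,0,0,0.8]]]'
python3 - <<'E'
from h import *
t=Cam("top");s=Cam("scene")
cv2.imwrite("pics/c.png",np.hstack([cv2.resize(t.im[95:215,205:335],None,fx=3,fy=3),cv2.resize(s.im[160:300,215:360],None,fx=360/140,fy=360/140)]))
pa,ha=t.blob((0,90,50),(8,255,255),(270,95,335,150));pb,hb=s.blob((0,150,30),(8,255,255),(240,220,340,300))
print(tri(t,pa,s,pb),rect(t,ha,43),rect(s,hb,40))
E
```

```text
t: 14.27
tcp_pos: [639.2, -13.5, 113.8]
orientation: [0.001, 0.683, 0.73, 0.001]
force: [0.2, 0.5, -0.2]
opening: 60.3
gripper_force: 0.0
t: 15.1
tcp_pos: [558.4, 283.0, 113.1]
orientation: [-0.001, 0.681, 0.733, 0.001]
force: [-0.5, 0.0, 1.0]
opening: 70.2
gripper_force: 0.0
t: 15.43
tcp_pos: [561.2, 276.1, 112.4]
orientation: [0.0, 0.683, 0.73, 0.0]
force: [-0.1, -0.7, 0.2]
opening: 70.5
gripper_force: 0.0
(array([ 664.79832999, -111.68753705,   39.5690218 ]), np.float64(1.2305098979347746)) (array([ 664.1, -111.4]), np.float32(4.4), array([27.9, 45.6])) (array([ 664.3, -112.2]), np.float32(5.1), array([24.1, 49.8]))
```

View pics/c.png

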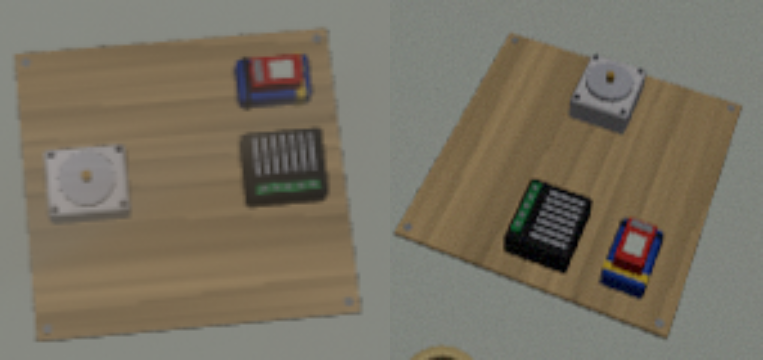

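The relay lies flat and lengthwise on the battery, at (664.8, -111.7) against a target of (664.6, -111.1). Next is the speaker.

```bash
python3 -m pendant '[[[0,0.002,-0.05,0,0.8],[0,0,-0.06,0,0.8],[0,0,-0.06,0,0.8],[0,0,-0.03,0,0.8],[0,0,-0.016,0,0.8],[0,0,0,0,0.8],[0,0,0,0,0.8],[0,0,0,0,0.8],[0,0,0,0,0.8]]]' 25
python3 -m pendant '[[[0,0,0,0,0.2],[0,0,0,0,0.2],[0,0,0,0,0.2],[0,0,0,0,0.2],[0,0,0,0,0.2],[0,0,0,0,0.2],[0,0,0,0,0.2]]]' 25
```

```text
t: 16.28
tcp_pos: [561.6, 278.7, 5.8]
orientation: [0.001, 0.683, 0.731, 0.001]
force: [0.5, 0.2, 0.5]
opening: 70.4
gripper_force: 0.0
t: 16.87
tcp_pos: [560.6, 278.5, 4.3]
orientation: [0.0, 0.683, 0.731, 0.0]
force: [-0.3, 0.8, 1.4]
opening: 43.5
gripper_force: 25.0
```

```bash
python3 -m pendant '[[[0,0,0.04,0,0.2],[0,0,0.06,0,0.2],[0,0,0.06,0,0.2],[0,0,0.04,0,0.2],[0.004,-0.069,0,0,0.2],[0.004,-0.069,0,0,0.2],[0.004,-0.069,0,0,0.2],[0.004,-0.069,0,0,0.2],[0.004,-0.069,0,0,0.2],[0.004,-0.069,0,0,0.2]]]'
python3 -m pendant '[[[0.004,-0.069,0,0,0.2],[0.004,-0.069,0,0,0.2],[0.004,-0.067,0,0,0.2],[0,0,0,0,0.2],[0,0,0,0,0.2],[0,0,0,0,0.2],[0,0,0,0,0.2],[0,0,0,0,0.2]]]'
python3 -m pendant '[[[0,0,-0.05,0,0.2],[0,0,-0.06,0,0.2],[0,0,-0.05,0,0.2],[0,0,-0.022,0,0.2],[0,0,0,0,0.2],[0,0,0,0,0.2],[0,0,0,0,0.2],[0,0,0,0,0.2],[0,0,0,0,0.2],[0,0,0,0,0.2]]]'
```

```text
t: 17.7
tcp_pos: [572.3, 69.9, 103.9]
orientation: [-0.0, 0.682, 0.731, -0.0]
force: [0.9, -0.0, -0.6]
opening: 43.9
gripper_force: 25.0
t: 18.37
tcp_pos: [578.6, -29.7, 104.1]
orientation: [-0.0, 0.682, 0.731, 0.0]
force: [-0.2, -0.3, -1.0]
opening: 43.6
gripper_force: 25.0
t: 19.2
tcp_pos: [579.1, -31.1, 14.0]
orientation: [0.001, 0.683, 0.731, 0.0]
force: [0.8, -1.0, -0.4]
opening: 43.2
gripper_force: 25.0
```

```bash
python3 -m pendant '[[[0,0,-0.004,0,0.2],[0,0,-0.003,0,0.2],[0,0,0,0,0.2],[0,0,0,0,0.2],[0,0,0,0,0.2]]]'
```

```text
t: 19.62
tcp_pos: [578.5, -31.1, 9.5]
orientation: [-0.0, 0.683, 0.731, -0.0]
force: [-0.2, -0.2, -0.1]
opening: 43.8
gripper_force: 25.0
```

```bash
python3 -m pendant '[[[0,0,0,0,0.75],[0,0,0,0,0.75],[0,0,0,0,0.75],[0,0,0,0,0.75],[0,0,0.03,0,0.75],[0,0,0.05,0,0.75],[0,0,0.06,0,0.75],[0,0,0.05,0,0.75],[-0.032,-0.058,0,-0.002,0.6],[-0.032,-0.058,0,-0.002,0.6]]]'
python3 -m pendant '[[[-0.032,-0.058,0,-0.003,0.6],[-0.032,-0.058,0,-0.003,0.6],[-0.032,-0.058,0,-0.003,0.6],[-0.032,-0.058,0,-0.003,0.6],[-0.032,-0.058,0,-0.003,0.6],[-0.032,-0.058,0,-0.003,0.6],[-0.034,-0.06,0,0,0.6],[0,0,0,0,0.6],[0,0,0,0,0.6],[0,0,0,0,0.6]]]'
python3 -m pendant '[[[0,0,0,0,0.6],[0,0,0,0,0.6]]]'
python3 - <<'E'
from h import *
t=Cam("top");s=Cam("scene")
pa,ha=t.blob((8,120,60),(14,255,255),(245,130,285,180));pb,hb=s.blob((5,170,30),(13,255,255),(265,190,310,240))
print("spk",pa,pb,tri(t,pa,s,pb),rect(t,ha,20),rect(s,hb,20))
cv2.imwrite("pics/d.png",np.hstack([cv2.resize(t.im[95:215,205:335],None,fx=3,fy=3),cv2.resize(s.im[160:300,215:360],None,fx=360/140,fy=360/140)]))
E
```

```text
t: 20.45
tcp_pos: [547.9, -88.8, 107.4]
orientation: [0.002, 0.686, 0.728, 0.001]
force: [0.2, -1.0, 0.1]
opening: 55.5
gripper_force: 0.0
t: 21.28
tcp_pos: [433.8, -292.8, 104.7]
orientation: [-0.0, 0.708, 0.707, 0.0]
force: [-0.3, -0.4, -0.5]
opening: 52.8
gripper_force: 0.0
t: 21.45
tcp_pos: [434.3, -292.0, 104.7]
orientation: [-0.0, 0.707, 0.707, 0.0]
force: [-0.2, -0.3, 0.5]
opening: 52.5
gripper_force: 0.0
spk [266.46326165 152.80107527] [288.05084746 220.24929379] (array([579.18706061, -32.48096533,  21.688161  ]), np.float64(1.4533596162587874)) (array([581.2, -32.3]), np.float32(88.6), array([38.9, 40.3])) (array([578.4, -32. ]), np.float32(24.4), array([40. , 52.8]))
```

View pics/d.png

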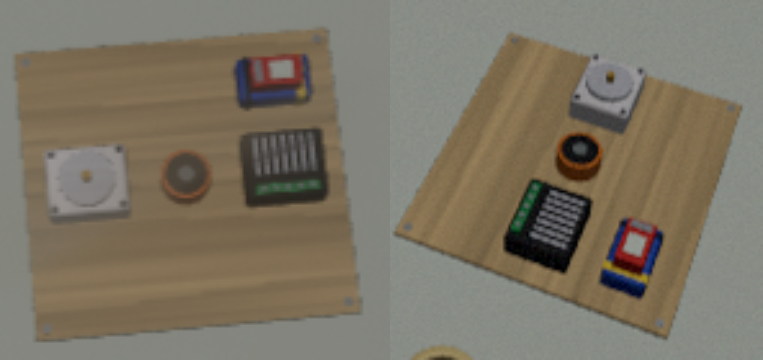

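The speaker stands at (579.2, -32.5), at the midpoint between the two units. Next is the sensor.

```bash
python3 -m pendant '[[[0,-0.002,-0.05,0,0.6],[0,0,-0.06,0,0.6],[0,0,-0.06,0,0.6],[0,0,-0.023,0,0.6],[0,0,-0.01,0,0.6],[0,0,0,0,0.6],[0,0,0,0,0.6],[0,0,0,0,0.6],[0,0,0,0,0.6]]]' 15
python3 -m pendant '[[[0,0,0,0,0.1],[0,0,0,0,0.1],[0,0,0,0,0.1],[0,0,0,0,0.1],[0,0,0,0,0.1],[0,0,0,0,0.1],[0,0,0,0,0.1]]]' 15
```

```text
t: 22.3
tcp_pos: [434.7, -294.8, 5.1]
orientation: [0.002, 0.707, 0.707, 0.0]
force: [-0.4, 0.4, 0.4]
opening: 53.0
gripper_force: 0.0
t: 22.88
tcp_pos: [433.6, -294.1, 3.2]
orientation: [0.0, 0.707, 0.707, -0.0]
force: [0.1, 0.4, 1.1]
opening: 23.7
gripper_force: 14.9
```

```bash
python3 -m pendant '[[[0,0,0.04,0,0.1],[0,0,0.06,0,0.1],[0,0,0.06,0,0.1],[0,0,0.04,0,0.1],[0.014,0.068,0,0.002,0.1],[0.014,0.068,0,0.002,0.1],[0.014,0.068,0,0.002,0.1],[0.014,0.068,0,0.002,0.1],[0.014,0.068,0,0.002,0.1],[0.013,0.068,0,0.002,0.1]]]'
python3 -m pendant '[[[0.013,0.068,0,0.002,0.1],[0.013,0.068,0,0.002,0.1],[0.013,0.068,0,0.003,0.1],[0.013,0.07,0,0.003,0.1],[0,0,0,0,0.1],[0,0,0,0,0.1],[0,0,0,0,0.1],[0,0,0,0,0.1],[0,0,0,0,0.1]]]'
python3 -m pendant '[[[0,0,-0.05,0,0.1],[0,0,-0.06,0,0.1],[0,0,-0.05,0,0.1],[0,0,-0.022,0,0.1],[0,0,0,0,0.1],[0,0,0,0,0.1],[0,0,0,0,0.1],[0,0,0,0,0.1],[0,0,0,0,0.1],[0,0,0,0,0.1]]]'
```

```text
t: 23.72
tcp_pos: [475.1, -88.4, 103.0]
orientation: [0.0, 0.694, 0.72, 0.0]
force: [0.4, -1.4, -1.1]
opening: 23.9
gripper_force: 14.9
t: 24.47
tcp_pos: [501.0, 45.6, 103.1]
orientation: [0.0, 0.683, 0.73, -0.0]
force: [-0.3, -0.7, -0.2]
opening: 23.9
gripper_force: 14.9
t: 25.3
tcp_pos: [501.7, 47.0, 13.1]
orientation: [0.001, 0.683, 0.731, 0.001]
force: [-0.2, -0.2, -0.3]
opening: 23.9
gripper_force: 15.0
```

Height should be 9.2 mm, so I'll lower it, release to about 42 mm, and retreat up and away toward the robot's right.

```bash
python3 -m pendant '[[[0,0,-0.004,0,0.1],[0,0,-0.003,0,0.1],[0,0,0,0,0.1],[0,0,0,0,0.1],[0,0,0,0,0.1]]]'
python3 -m pendant '[[[0,0,0,0,0.48],[0,0,0,0,0.48],[0,0,0,0,0.48],[0,0,0,0,0.48],[0,0,0.03,0,0.48],[0,0,0.05,0,0.48],[0,0,0.06,0,0.48],[0,0,0.06,0,0.48],[0,0,0.05,0,0.48]]]'
python3 -m pendant '[[[-0.01,-0.07,0.02,0,0.48],[-0.01,-0.07,0.02,0,0.48],[-0.01,-0.07,0.02,0,0.48],[-0.01,-0.07,0,0,0.48],[-0.01,-0.07,0,0,0.48],[-0.01,-0.07,0,0,0.48],[-0.01,-0.07,0,0,0.48],[-0.01,-0.07,0,0,0.48],[0,0,0,0,0.48],[0,0,0,0,0.48]]]'
python3 - <<'E'
from h import *
t=Cam("top");s=Cam("scene")
cv2.imwrite("pics/e.png",np.hstack([cv2.resize(t.im[95:215,205:335],None,fx=3,fy=3),cv2.resize(s.im[160:300,215:360],None,fx=360/140,fy=360/140)]))
pa,ha=t.blob((45,40,40),(85,255,255),(205,160,260,215));pb,hb=s.blob((45,80,30),(85,255,255),(225,165,300,225))
print("sens",pa,pb,tri(t,pa,s,pb),rect(t,ha,12),rect(s,hb,12))
pa,ha=t.blob((0,90,50),(8,255,255),(270,95,335,150));pb,hb=s.blob((0,150,30),(8,255,255),(240,220,340,300));print("relay",tri(t,pa,s,pb))
for n,a,b in(("tape",(366,155),(235,310)),):
    print(n,tri(t,fg(t,a)[0],s,fg(s,b)[0]))
E
```

```text
t: 25.72
tcp_pos: [501.0, 47.0, 8.5]
orientation: [-0.0, 0.683, 0.731, -0.0]
force: [0.8, -0.6, -0.5]
opening: 24.1
gripper_force: 15.0
t: 26.47
tcp_pos: [501.3, 46.9, 135.9]
orientation: [0.001, 0.683, 0.731, 0.001]
force: [0.7, 0.0, -0.5]
opening: 42.1
gripper_force: 0.0
t: 27.3
tcp_pos: [460.6, -234.4, 163.4]
orientation: [-0.0, 0.684, 0.73, 0.0]
force: [-0.2, 0.7, 0.5]
opening: 42.3
gripper_force: 0.0
sens [236.21193416 183.81893004] [272.97619048 190.43915344] (array([501.11512823,  47.33873457,  11.36913962]), np.float64(1.227779544127856)) (array([501.7,  48. ]), np.float32(5.3), array([23.8, 48.8])) (array([500. ,  48.7]), np.float32(4.4), array([25.1, 54.3]))
relay (array([ 664.77484882, -111.41287888,   39.89369609]), np.float64(0.8116083932001288))
tape (array([ 5.75313868e+02, -2.81339794e+02,  1.55483765e-01]), np.float64(18.58601701019073))
```

View pics/e.png

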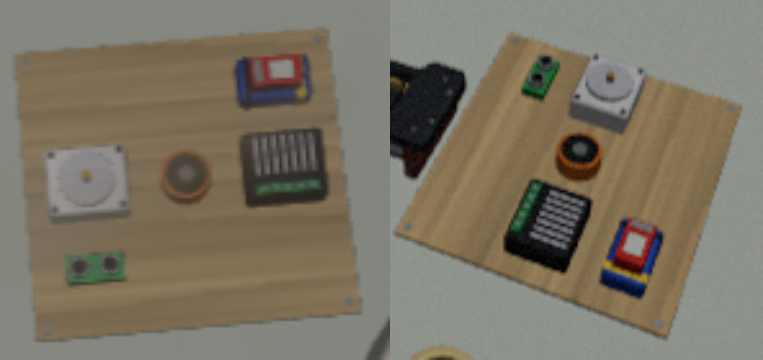

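All four modules are in place: sensor at (501.1, 47.3) against a target of (501.2, 48.0), square to the motor unit, and the arm is clear. The odd tape reading comes from the arm in view of it. The gripper only passed near the tape well above it.

```bash
python3 -c "
from plant import order
print(order.hand_in())"
```

```text
the job is handed in; nothing more can be done
None
```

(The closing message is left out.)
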